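Open the battery bay of a portable audiometer

ROBOT

A 7-joint arm with a two-finger parallel gripper is mounted at the origin on the work surface. World frame = base frame: x ahead of the robot, y to its left, z up, the work surface at z = 0. Lengths are in m, angles in rad, forces in N, time in s.
With the tool pointing down it reaches from about 0.4 to 0.85 m from the base axis. Payload 4.5 kg.
Tool frame: the origin (TCP) lies on the centre line of the jaws, within the pads' length; the fingertips stand ahead of it and the grasp point (between the pads) lies 3 mm ahead of it (r.finger_overhang is the z of the fingertips in the tool frame, in m); z points along the fingers, y is the direction in which the jaws open and shut (so a half turn about z gives the same grasp; the last joint's range is limited). The gripper opens to 88 mm and grips with 3 to 60 N. Pads are 18 mm wide; open, the fingers measure 123 mm over their backs; the gripper's body (75 mm by 187 mm) begins 45 mm behind the grasp point.
Start: joints at [-1.189, 0.689, -0.195, 1.565, 0.157, 0.902, -0.215], TCP at [0.213, 0.588, 0.261] pointing down, gripper open.
Joint ranges: [-3.01, 3.01], [-0.46, 2.08], [-1.47, 1.51], [0.13, 2.56], [-1, 4.14], [0.04, 2.09], [-2.66, 2.66]. Speed limits (rad/s): [2.57, 2.57, 3.14, 3.14, 3.14, 3.14, 3.14].

INTERFACE

Orientations are given as a unit quaternion [x, y, z, w].
In Python, from plant import get_state, snapshot, camera_model, workorder, boxes_of, mark_of, r gives the robot as it stands.
- The arm moves only by the tool jog_arm, never from a script. Its argument "rows" is a list of rows, each a list of 2 entries, a list of its own where there are three numbers: the shift along the tool's x, y, z normalised to -1 to 1, where 1 is 75 cm, then the turn about the tool's z normalised to -1 to 1, where 1 is 2 rad. A call has 1 to 20 rows; each row is the pose to reach, as a shift and turn from the pose commanded when the call began, along the tool's axes at that moment; what a row does not reach only later rows make up. A row lasts 1/12 s, in which the tool goes at most 41.7 mm and 7.16 degrees, less where a joint would pass 70% of its speed; a pose out of reach is approached as far as the arm can. A call with a number of a shift or a turn outside -1 to 1 is refused whole. A call with a gripper value outside its range is refused whole. "gripper" is the finger opening in mm, from 0 to 88.1, set as the call begins (left out, the last holds). The fingers move at their own pace and stop on an object; "newtons" is the grip in N (left out, the last holds). Time passes only in rows, so rows that repeat a pose let the fingers close. It gives the time, the measured TCP pose, the force and the opening at its end, in the units of the state.
- get_state(): the state, without advancing time (a new reading comes with each control period).
- snapshot(name): name is "scene" or "top"; returns the picture (420x560x3 uint8, red, green, blue); there is no depth.
- camera_model(name): a dict with "mtx" (3x3 intrinsics, pixels), "k1" (the pictures are not rectified: a ray, as slopes to the right and down, at radius r is drawn at 1 + k1 r^2 times it, then the intrinsics apply), "extrinsics" (4x4, takes a point from camera to world coordinates). Camera axes: x right, y up, looking along -z (the intrinsics and any distortion apply to the point x, -y, -z); pixel columns grow to the right and rows downward; lengths in m; the calibration is good to about 2 mm. A picture is of the moment at which its call begins. camera_model takes no time and is no camera call.
- workorder.finish_job(): hands the job in, once; it reports no verdict.
Trained networks look in the newest picture that a camera, given by its name, has taken for a name from the list of things; names that differ only in an ending like _2 or _b are one class to them, and where a whole thing is asked for, a point or a joint stands for the part that bears it (a point fixed in the world has none). Each returns a list of dicts, best first, with "p" (0 to 1); they miss things now and then, are a little off and sometimes report something else, mostly with a low value. They report only what shows in the picture. A call takes as long as a camera call. They do not tell look-alikes from the thing itself.
- boxes_of(thing, camera): "rect" ([left, top, right, bottom] in pixels, round what is visible of it).
- mark_of(thing, camera): "pixel" ([row, column] in pixels: a listed point, or the origin of a listed thing).
The state is a dict: "clock": time; "q": joint angles; "qd": joint speeds; "joint_torque": joint torques, N m; "tool_pos": TCP position; "eef_rot": TCP orientation; "contact_force": force on the tool from outside, world axes, zero at the start; "moment": the same for the moment, N m; "opening": opening from 0.0 (shut) to 1.0 (fully open).
Only numpy, scipy, OpenCV 4.12 (cv2) and the standard library are available. Lean on these libraries where they do the work, as an engineer would, in place of code of your own. Each camera call takes 0.05 s, during which the arm holds its last target.

TASK

The cells of the portable audiometer are due for changing, so open its battery bay. With the fingertips, press the orange snap tab in until the grey battery cover springs off its catch, then push the cover by its black thumb ledge along its guide rails until all of it is clear of the rails and the bay and it lies flat on the metal panel. Do not pick the cover up, and leave the two spare cells, the headset and the response handset where they are.

Things in the scene. Friction and masses are not known exactly. Their poses are not given: they have to be found in the camera images.
- audiometer: Portable audiometer in a black carrying-case base, 292 mm (x) by 412 mm (y), fixed. Origin: centre of its underside, on the table. Its flat metal panel lies 85 mm above the origin; the rim stands 7 mm above the panel. Tab, cover and bay lie on the line x = -75 mm. Knobs (23 mm high), meter and switch stand at x above +35 mm. Distances along 'audiometer x, y' below are in this frame.
- bay (a point): Centre of the battery bay's mouth, level with the panel: audiometer x = -75, y = -28 mm. The bay is 52 mm (x) by 64 mm (y); two cells lie in it.
- rail_end (a point): Point on the panel midway between the +y ends of the two dark guide rails (audiometer x = -75, y = +12 mm). The rails run along y from -66 to +12 mm, 8 mm high, 59 mm apart between their inward lips, which hold the cover down: it can leave only towards +y. Beyond this point the panel is bare and level with the cover's seat to y = +199 mm.
- snap_tab (a joint): Orange snap tab, hinged at its -y end; its catch nose stands in the window of the cover's tail. 0 rad: up; 0.17: pressed in to its stop. Beyond about 0.10 (pad 3 mm down, peak 7 to 9 N, then easier; stop at 4.6 mm) the cover is released: two spring plungers push it about 12 mm towards audiometer +y, in about half a second, past the catch, and there it stays. Let go, the tab springs back up.
- tab_pad (a point): Centre of the top of the snap tab's ribbed pad, 30 mm (audiometer x) by 22 mm (y); at rest 12 mm above the panel (97 mm above the table), at audiometer x = -75, y = -101 mm. Press it straight down.
- cover: Grey plastic battery cover, loose, 30 to 65 g: plate 64 mm (x) by 80 mm (y), 4 mm thick; a tail with a window reaches 16 mm further at -y. Origin: centre of the plate's underside; axes as the audiometer's. Seated: audiometer x = -75, y = -28, z = 85 mm. It slides off towards +y; with its origin beyond audiometer y = +68 mm all of it is clear of rails and bay.
- push_face (a point): Middle of the upright face of the black thumb ledge on the cover. The face is 40 mm wide (x), from 4 to 12 mm above the cover's underside (this point at 8 mm), at y = -18 mm in the cover's frame, and looks to -y: push it towards +y, 1 to 2 N once released. Behind it the ledge slopes down towards +y.
- cell_a: Spare cell, a green and copper cylinder 26 mm in diameter, 50 mm high, standing on the audiometer's panel. Origin: centre of its underside. Not to be disturbed.
- cell_b: Second spare cell, same as cell_a.
- headset: Black headset lying on the table, about 200 mm by 135 mm and 68 mm high, ear cups marked red and blue. Origin: on the table between the ear cups. Not to be disturbed.
- response_handset: White patient response handset with a blue button, 120 x 34 x 32 mm, lying on the table. Origin: centre of its underside. Not to be disturbed.
There are look-alikes about, which are no part of the job. Of the things that look like the cover, the largest one is meant.

How it is judged:
By the outcome, as a careful person would: the job done as asked, in the order asked, and still so for the second after the job is handed in, with the robot touching nothing.
It also fails if it takes over 35 s, if anything falls off the work surface, if the arm or the gripper's body presses on something with over 40 N, if the wrist force passes 120 N, or if a joint passes its speed limit or range.

## Working session

There is one attempt and no reset: what is moved stays moved. The work goes in short steps, Python scripts to look and compute and a tool call to move; the robot and the scene stay as the last step left them, time stands still between calls to the robot, and variables do not carry over. Pictures are saved under pics/ and viewed, and the job is handed in when it is done.

Besides the shell and the picture viewer there is one more tool, called after "Call:" by a JSON object that holds its "name" and its "arguments", one argument or row to a line. jog_arm: Moves the arm, as the interface text tells. Scaled input: -1 to 1 covers 75 cm each way for a shift and 2 rad each way for a turn. Its arguments: {"type":"object","properties":{"rows":{"type":"array"},"gripper":{"type":"number"},"newtons":{"type":"number"}},"required":["rows"]}

```bash
mkdir -p pics; ls; cat > h.py <<'E'
import numpy as np,cv2
from plant import get_state, snapshot, camera_model, workorder, boxes_of, mark_of, r
def save(img,n): cv2.imwrite('pics/'+n+'.png',cv2.cvtColor(img,cv2.COLOR_RGB2BGR))
def cam(n):
    m=camera_model(n);return np.array(m['mtx'],float),float(m['k1']),np.array(m['extrinsics'],float)
def proj(n,P):
    K,k1,E=cam(n);P=np.atleast_2d(P);c=(P-E[:3,3])@E[:3,:3]
    s=np.c_[c[:,0],-c[:,1]]/(-c[:,2:3]);q=s*(1+k1*(s**2).sum(1,keepdims=True))
    return np.c_[q[:,0]*K[0,0]+K[0,2],q[:,1]*K[1,1]+K[1,2]]
def unproj(n,uv,z):
    K,k1,E=cam(n)
    d=cv2.undistortPoints(np.array([[uv]],float),K,np.array([k1,0,0,0,0.]))[0,0]
    v=E[:3,:3]@np.array([d[0],-d[1],-1]);o=E[:3,3];return o+v*(z-o[2])/v[2]
E
python3 - <<'E'
from h import *
s=get_state();print({k:np.round(v,3) for k,v in s.items()}, r.finger_overhang)
for n in ('scene','top'):
    save(snapshot(n),n+'0');print(n,camera_model(n))
    for t in ('tab_pad','push_face','cover','rail_end','bay','audiometer','cell_a'):
        print(t,[(np.round(d['pixel'],1).tolist(),round(d['p'],2)) for d in mark_of(t,n)])
E
```

```text
pics
{'clock': np.float64(0.0), 'q': array([-1.189,  0.69 , -0.195,  1.566,  0.157,  0.902, -0.215]), 'qd': array([-0.   ,  0.001,  0.002,  0.002,  0.   , -0.   ,  0.002]), 'joint_torque': array([-0.0000e+00, -5.2758e+01, -1.2670e+00, -1.5343e+01, -5.3000e-02,
        6.0000e-03,  0.0000e+00]), 'tool_pos': array([0.213, 0.587, 0.26 ]), 'eef_rot': array([ 0.173,  0.985, -0.001, -0.   ]), 'contact_force': array([0.18 , 0.407, 0.201]), 'moment': array([-0.027,  0.03 , -0.007]), 'opening': np.float64(0.999)} 0.022
scene {'mtx': array([[409.90580425,   0.        , 279.47488025],
       [  0.        , 409.90580425, 212.31559081],
       [  0.        ,   0.        ,   1.        ]]), 'k1': -0.029840457173503122, 'extrinsics': array([[-0.28899936, -0.56704169,  0.77132555,  1.37178683],
       [ 0.95716182, -0.18621889,  0.22172905,  0.24305867],
       [ 0.01790577,  0.80236292,  0.59656779,  0.76907796],
       [ 0.        ,  0.        ,  0.        ,  1.        ]])}
tab_pad [([207.8, 212.4], 0.7)]
push_face [([240.1, 128.4], 0.71), ([191.0, 237.9], 0.7), ([206.7, 233.2], 0.55), ([208.4, 214
[... 420 characters left out ...]
03229068633259872, 'extrinsics': array([[-0.00399072,  0.99846537, -0.05523568,  0.39865301],
       [-0.99996139, -0.00355207,  0.00803726,  0.018284  ],
       [ 0.00782872,  0.05526562,  0.998441  ,  1.55972639],
       [ 0.        ,  0.        ,  0.        ,  1.        ]])}
tab_pad [([188.4, 353.2], 0.72)]
push_face [([194.3, 334.3], 0.78), ([267.1, 348.7], 0.69), ([148.5, 418.2], 0.53)]
cover [([263.9, 344.1], 0.87), ([193.6, 323.8], 0.83), ([151.1, 417.7], 0.57), ([198.4, 316.7], 0.25)]
rail_end [([199.5, 315.2], 0.61)]
bay [([196.4, 327.8], 0.89)]
audiometer [([178.1, 310.7], 0.81), ([176.4, 273.5], 0.63), ([174.6, 301.1], 0.16)]
cell_a [([175.6, 269.7], 0.62), ([178.2, 298.0], 0.42)]
```

```bash
python3 - <<'E'
import cv2
a=cv2.imread('pics/top0.png');cv2.imwrite('pics/top0b.png',cv2.resize(a,(784,588),interpolation=3))
cv2.imwrite('pics/top0c.png',cv2.resize(a[110:310,220:460],(792,660),interpolation=3)[:600])
b=cv2.imread('pics/scene0.png')
cv2.imwrite('pics/scene0c.png',cv2.resize(b[140:320,90:330],(792,594),interpolation=3))
E
```

```text
(no output)
```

View pics/top0b.png

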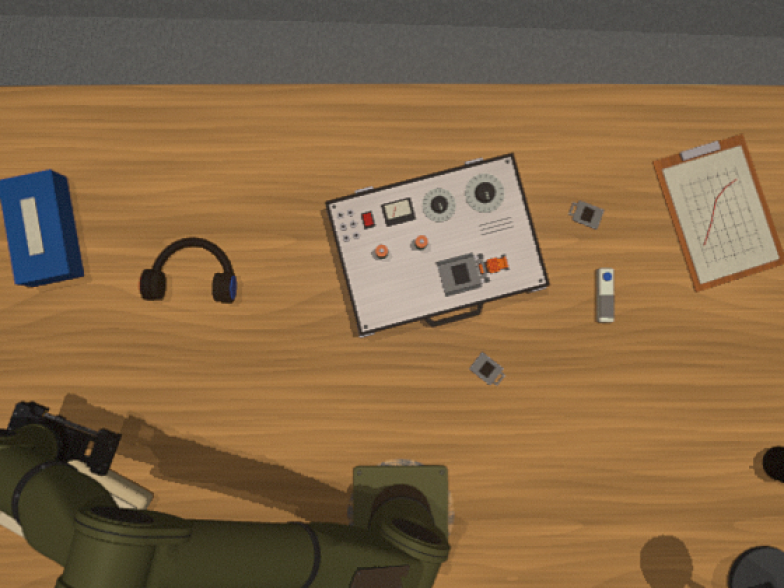

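View pics/top0c.png

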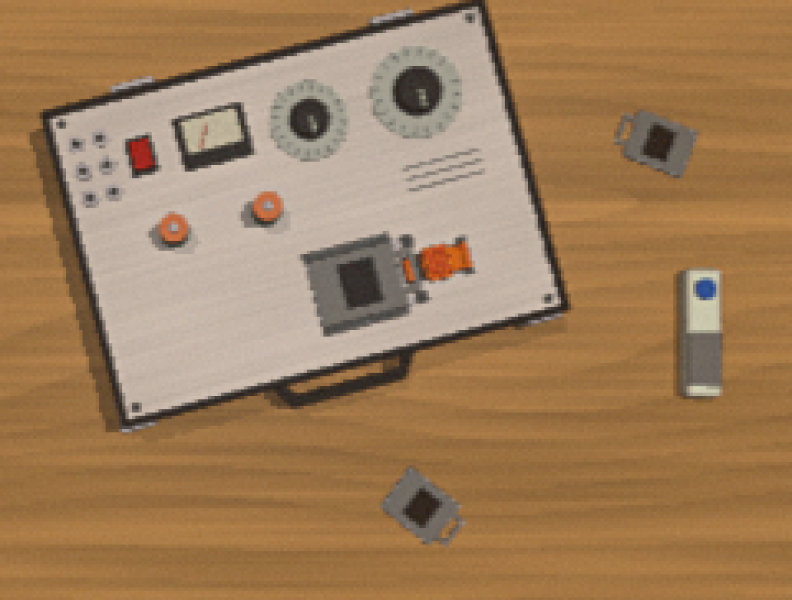

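View pics/scene0c.png

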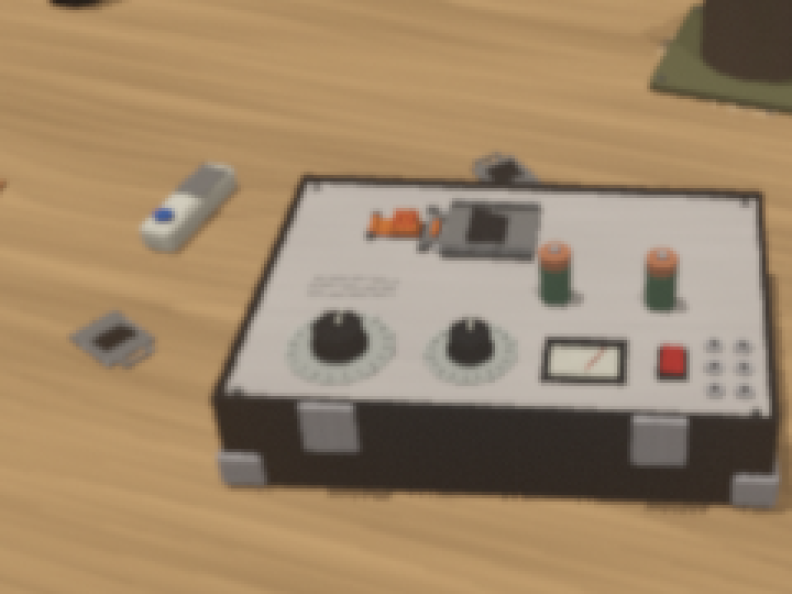

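View pics/scene0.png

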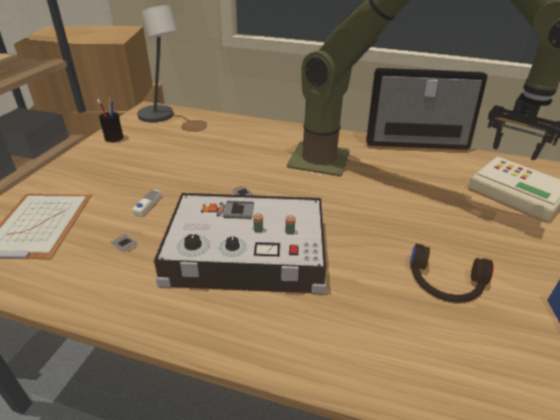

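The cover candidates in the top picture (row, col) are (194,327), (264,346) and (151,418). The one at (194,327) is the largest. It sits between the rails on the audiometer next to the orange tab, so it is the one meant. The other two are small look-alikes on the table. Next I'll fit the audiometer pose and check it in an overlay.

```bash
cat > fit.py <<'E'
from h import *
from scipy.optimize import least_squares
def A2W(p,P):
    P=np.atleast_2d(P).astype(float);c,s=np.cos(p[2]),np.sin(p[2])
    return np.c_[p[0]+c*P[:,0]-s*P[:,1],p[1]+s*P[:,0]+c*P[:,1],P[:,2]]
C=np.array([[146,206,92],[146,-206,92],[-146,-206,92],[-146,206,92]])/1e3
pts=np.array([[-75,-101,97],[-75,-28,85],[-75,12,85]])/1e3
t=np.array([[43,113],[483,2],[568,308],[123,428]])/3.3+[220,110]
sc=np.array([[215,398],[306,177],[762,192],[772,416]])/3.3+[90,140]  # left-front,left-back,right-back,right-front
E
python3 - <<'E'
from fit import *
mt=np.array([[353.2,188.4],[327.8,196.4],[315.2,199.5]]);ms=np.array([[212.4,207.8],[236.9,210.8],[249.1,209.4]])
scc=sc[[3,0,1,2]]
def res(p,use):
    o=[]
    if 't' in use:o+=[proj('top',A2W(p,C))-t,proj('top',A2W(p,pts))-mt]
    if 's' in use:o+=[proj('scene',A2W(p,C))-scc,proj('scene',A2W(p,pts))-ms]
    return np.vstack(o).ravel()
for u in ('t','s','ts'):
    f=least_squares(res,[.5,0,.25],args=(u,),loss='soft_l1');print(u,np.round(f.x,4),np.degrees(f.x[2]));print(np.round(f.fun.reshape(-1,2),1).tolist())
p=f.x;np.save('pose.npy',p)
L=[C, np.array([[-90,-112,97],[-60,-112,97],[-60,-90,97],[-90,-90,97]])/1e3,
 np.array([[-107,-68,89],[-43,-68,89],[-43,12,89],[-107,12,89]])/1e3,np.array([[-95,-46,97],[-55,-46,97],[-55,-46,89],[-95,-46,89]])/1e3]
for n,x0,y0,w,h in (('top',220,110,240,180),('scene',150,170,200,150)):
    im=cv2.imread(f'pics/{n}0.png')[y0:y0+h,x0:x0+w];k=792/w;im=cv2.resize(im,(792,594),interpolation=3)
    for q in L:
        uv=(proj(n,A2W(p,q))-[x0,y0]+.5)*k
        cv2.polylines(im,[uv.round().astype(np.int32)],True,(0,255,0),1)
    cv2.imwrite(f'pics/ov_{n}.png',im)
E
```

```text
t [ 0.5787 -0.0796  0.2566] 14.69958614601011
[[-1.2, -0.4], [0.4, -2.0], [1.2, 0.4], [-0.1, 0.4], [-0.5, 1.0], [0.4, -0.3], [-0.2, 0.1]]
s [ 0.5807 -0.0779  0.2589] 14.833943873029265
[[2.3, 1.1], [-2.5, -0.0], [-2.2, -1.4], [-0.4, -1.2], [-0.6, -1.7], [1.2, -0.3], [3.2, 1.6]]
ts [ 0.5791 -0.0792  0.2573] 14.742608347425708
[[-1.3, -0.5], [0.2, -2.2], [1.1, 0.2], [-0.2, 0.3], [-0.7, 0.8], [0.2, -0.5], [-0.3, -0.1], [1.8, 0.6], [-2.7, -0.7], [-2.2, -1.8], [-0.6, -1.5], [-0.7, -2.1], [1.0, -0.7], [3.0, 1.2]]
```

View pics/ov_top.png

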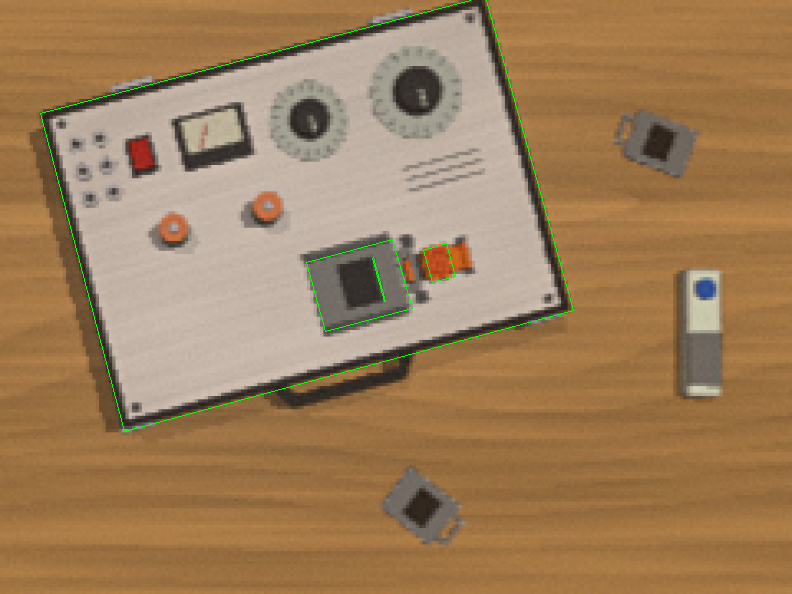

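View pics/ov_scene.png

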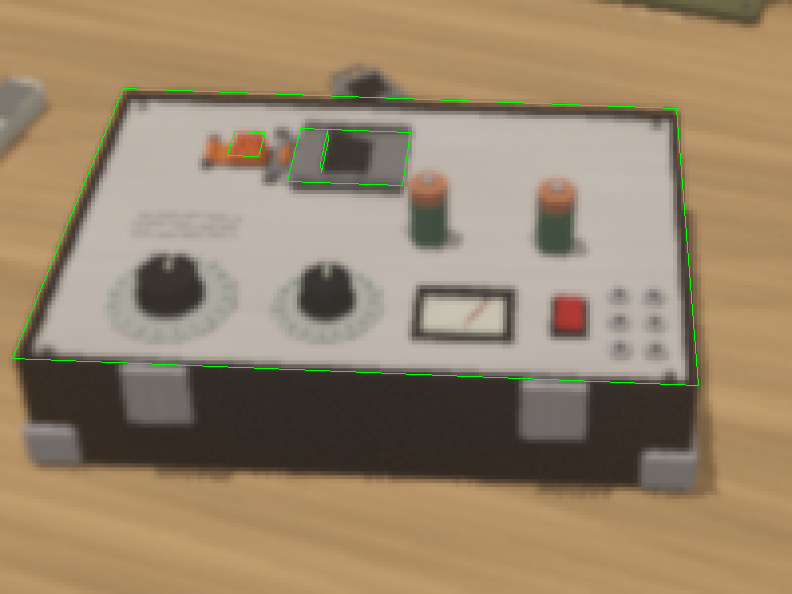

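```bash
cat > go.py <<'E'
from fit import *
from scipy.spatial.transform import Rotation as R
import sys
P=np.array([.5797,-.0788,.2573])
def need(ax,ay,tipz):
    s=get_state();T=R.from_quat(s['eef_rot']);tp=np.array(s['tool_pos'])
    w=A2W(P,[ax/1e3,ay/1e3,tipz/1e3+r.finger_overhang])[0]
    d=T.inv().apply(w-tp)
    a=T.as_matrix()[:,1];ang=np.arctan2(a[1],a[0])
    turn=-((P[2]-ang+np.pi/2)%np.pi-np.pi/2)
    c,sn=np.cos(P[2]),np.sin(P[2]);e=tp[:2]-P[:2]
    print('t',round(float(s['clock']),2),'F',np.round(s['contact_force'],1),'open',round(float(s['opening']),2),'q',np.round(s['q'],2))
    print('aud xy mm',np.round([1e3*(c*e[0]+sn*e[1]),1e3*(-sn*e[0]+c*e[1])],1),'tip z',round(1e3*(tp[2]-r.finger_overhang),1))
    print('target',np.round(w,4),'shift mm',np.round(d*1e3,1),'norm',np.round(d/.75,4),'turn',round(turn,4),'norm',round(turn/2,4))
if __name__=='__main__': need(*map(float,sys.argv[1:4]))
E
python3 go.py -75 -101 160
```

```text
t 0.8 F [ 0.3  0.3 -0.1] open 1.0 q [-1.19  0.69 -0.19  1.57  0.16  0.9  -0.22]
aud xy mm [-185.1  737.8] tip z 238.8
target [ 0.5329 -0.1956  0.182 ] shift mm [-567.6 -627.3   78.7] norm [-0.7568 -0.8364  0.1049] turn 0.9658 norm 0.4829
```

Call:
{"name": "jog_arm", "arguments": {
  "rows": [
    [[-0.757,-0.836,0],0.483],
    [[-0.757,-0.836,0],0.483],
    [[-0.757,-0.836,0],0.483],
    [[-0.757,-0.836,0],0.483],
    [[-0.757,-0.836,0],0.483],
    [[-0.757,-0.836,0],0.483],
    [[-0.757,-0.836,0],0.483],
    [[-0.757,-0.836,0],0.483],
    [[-0.757,-0.836,0],0.483],
    [[-0.757,-0.836,0],0.483],
    [[-0.757,-0.836,0],0.483],
    [[-0.757,-0.836,0],0.483],
    [[-0.757,-0.836,0],0.483],
    [[-0.757,-0.836,0],0.483],
    [[-0.757,-0.836,0],0.483],
    [[-0.757,-0.836,0],0.483],
    [[-0.757,-0.836,0],0.483],
    [[-0.757,-0.836,0],0.483],
    [[-0.757,-0.836,0],0.483],
    [[-0.757,-0.836,0],0.483]
  ],
  "gripper": 0,
  "newtons": 20
}}

```text
clock: 2.47
tool_pos: [0.5288, -0.1859, 0.2609]
eef_rot: [0.611, 0.792, 0.0, 0.0]
contact_force: [0.0, 0.7, 0.6]
opening: 0.002
```

```bash
python3 go.py -75 -101 120
```

```text
t 2.47 F [0.  0.7 0.6] open 0.0 q [ 0.27  0.6  -0.03  1.77  0.02  0.77  0.49]
aud xy mm [-76.5 -90.7] tip z 238.9
target [ 0.5329 -0.1956  0.142 ] shift mm [-10.4   1.4 118.9] norm [-0.0138  0.0018  0.1586] turn -0.0005 norm -0.0002
```

Call:
{"name": "jog_arm", "arguments": {
  "rows": [
    [[-0.014,0.002,0.05],0],
    [[-0.014,0.002,0.1],0],
    [[-0.014,0.002,0.14],0],
    [[-0.014,0.002,0.158],0],
    [[-0.014,0.002,0.158],0],
    [[-0.014,0.002,0.158],0]
  ]
}}

```text
clock: 2.97
tool_pos: [0.5324, -0.1934, 0.1419]
eef_rot: [0.611, 0.792, -0.0, -0.0]
contact_force: [0.9, 0.0, 0.7]
opening: 0.006
```

```bash
python3 go.py -75 -101 97; python3 - <<'E'
from go import *
for n,c in (('top',(353,188)),('scene',(212,207))):
    im=snapshot(n);save(im,n+'1')
    y0,x0=c[1]-45,c[0]-60
    save(cv2.resize(im[y0:y0+90,x0:x0+120],(792,594),interpolation=3),n+'1c')
E
```

```text
t 2.97 F [0.9 0.  0.7] open 0.01 q [ 0.28  0.78 -0.02  1.85  0.03  0.51  0.49]
aud xy mm [-74.9 -98.8] tip z 119.9
target [ 0.5329 -0.1956  0.119 ] shift mm [-2.2 -0.  22.9] norm [-0.0029 -0.0001  0.0306] turn -0.0002 norm -0.0001
```

View pics/top1c.png

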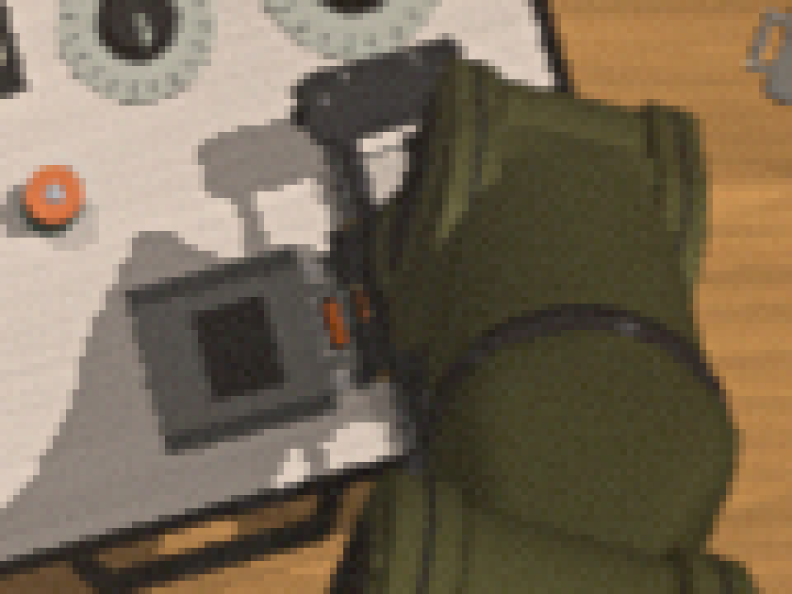

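View pics/scene1c.png

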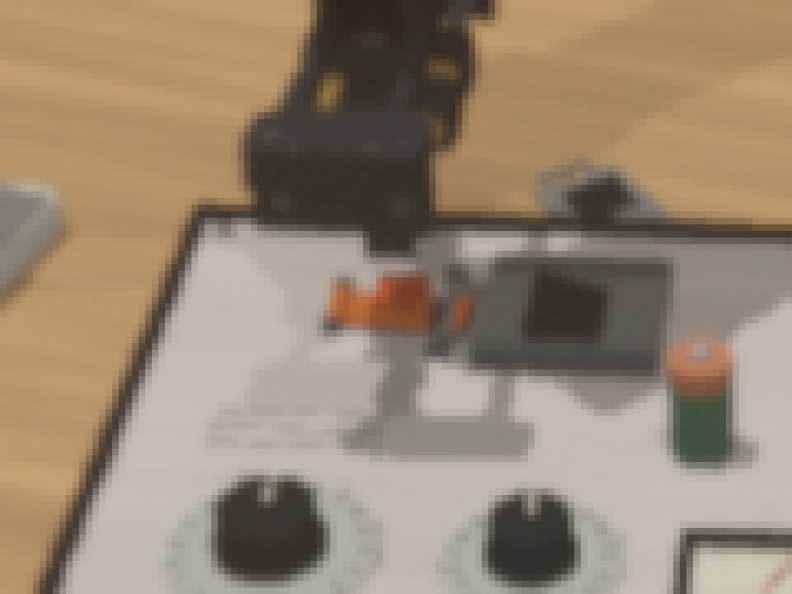

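```bash
python3 - <<'E'
from go import *
s=get_state();tp=np.array(s['tool_pos'])
for z in (.12,.097):
    print((proj('scene',[tp[0],tp[1],z])[0]-[152,162]+.5)*6.6)
print((proj('scene',A2W(P,[[-.075,-.101,.097],[-.075,-.112,.097],[-.075,-.090,.097]]))-[152,162]+.5)*6.6)
E
```

```text
[396.50965357 249.5497624 ]
[400.89238422 294.16634801]
[[397.55872968 292.59293992]
 [371.74528309 291.67552344]
 [423.38853306 293.51108553]]
```

Call:
{"name": "jog_arm", "arguments": {
  "rows": [
    [[0.004,0,0.015],0],
    [[0.004,0,0.028],0],
    [[0.004,0,0.031],0],
    [[0.004,0,0.033],0],
    [[0.004,0,0.035],0],
    [[0.004,0,0.036],0],
    [[0.004,0,0.036],0]
  ]
}}

```text
clock: 3.65
tool_pos: [0.5318, -0.1896, 0.1161]
eef_rot: [0.61, 0.792, 0.001, -0.0]
contact_force: [-1.7, 2.0, 5.8]
opening: 0.008
```

```bash
python3 go.py -75 -101 97; python3 - <<'E'
from go import *
n,c='scene',(212,207)
im=snapshot(n);y0,x0=c[1]-45,c[0]-60
save(cv2.resize(im[y0:y0+90,x0:x0+120],(792,594),interpolation=3),n+'2c')
E
```

```text
t 3.65 F [-1.7  2.   5.8] open 0.01 q [ 0.27  0.82 -0.02  1.87  0.04  0.45  0.49]
aud xy mm [-74.5 -94.9] tip z 94.1
target [ 0.5329 -0.1956  0.119 ] shift mm [-6.1 -0.5 -3. ] norm [-0.0081 -0.0007 -0.0039] turn 0.0005 norm 0.0003
```

View pics/scene2c.png

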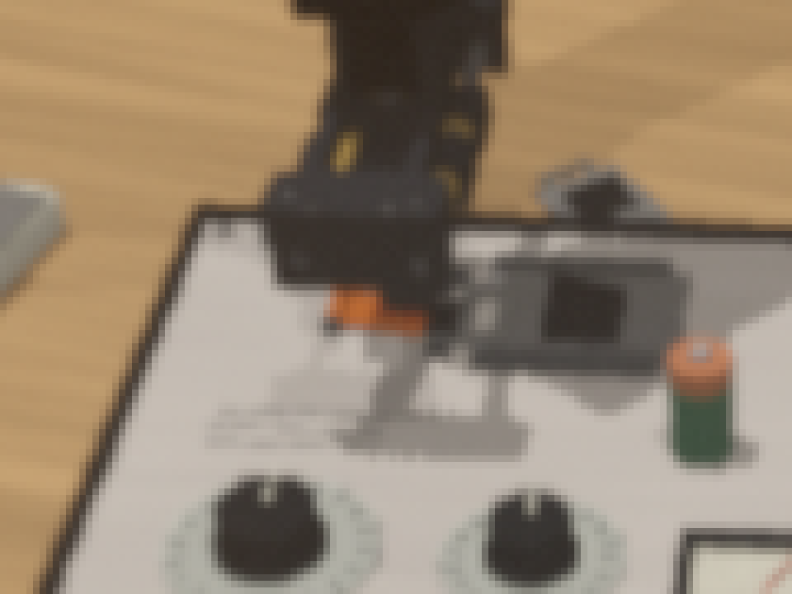

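Call:
{"name": "jog_arm", "arguments": {
  "rows": [
    [[-0.002,0,0.001],0],
    [[-0.002,0,0.001],0],
    [[-0.002,0,0.001],0],
    [[-0.002,0,0.001],0],
    [[-0.002,0,0.001],0],
    [[-0.002,0,0.001],0]
  ]
}}

```text
clock: 4.2
tool_pos: [0.532, -0.19, 0.1155]
eef_rot: [0.61, 0.792, 0.001, -0.001]
contact_force: [-3.2, 4.9, 6.7]
opening: 0.006
```

```bash
python3 go.py -75 -101 97; python3 - <<'E'
from go import *
n,c='scene',(212,207)
im=snapshot(n);y0,x0=c[1]-45,c[0]-60
save(cv2.resize(im[y0:y0+90,x0:x0+120],(792,594),interpolation=3),n+'3c')
E
```

```text
t 4.2 F [-3.2  4.9  6.7] open 0.01 q [ 0.28  0.82 -0.02  1.87  0.04  0.45  0.49]
aud xy mm [-74.4 -95.4] tip z 93.5
target [ 0.5329 -0.1956  0.119 ] shift mm [-5.6 -0.6 -3.5] norm [-0.0074 -0.0008 -0.0047] turn 0.0013 norm 0.0006
```

View pics/scene3c.png

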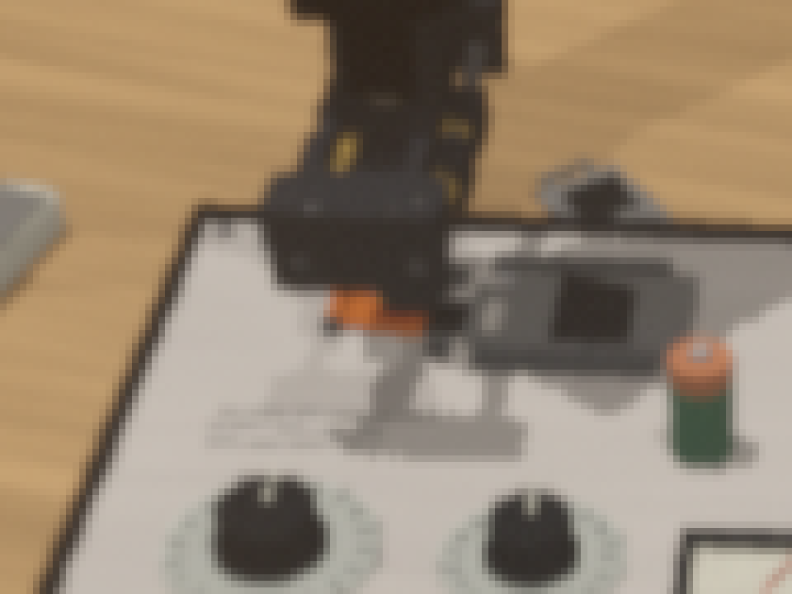

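Call:
{"name": "jog_arm", "arguments": {
  "rows": [
    [[0,0,-0.03],0],
    [[0,0,-0.03],0],
    [[0.02,0,-0.03],0],
    [[0.062,0,-0.03],0],
    [[0.062,0,-0.03],0],
    [[0.062,0,-0.03],0]
  ]
}}

```text
clock: 4.75
tool_pos: [0.5203, -0.1453, 0.1372]
eef_rot: [0.609, 0.793, 0.0, -0.0]
contact_force: [-0.6, -0.5, 0.0]
opening: 0.005
```

```bash
python3 go.py -75 -46 92; python3 - <<'E'
from go import *
n,c='scene',(232,207)
im=snapshot(n);y0,x0=c[1]-45,c[0]-60
save(cv2.resize(im[y0:y0+90,x0:x0+120],(792,594),interpolation=3),n+'4c')
E
```

```text
t 4.75 F [-0.6 -0.5  0. ] open 0.01 q [ 0.2   0.77 -0.01  1.93  0.02  0.44  0.43]
aud xy mm [-74.3 -49.2] tip z 115.2
target [ 0.5189 -0.1424  0.114 ] shift mm [ 3.2 -0.7 23.2] norm [ 0.0042 -0.0009  0.0309] turn 0.003 norm 0.0015
```

View pics/scene4c.png

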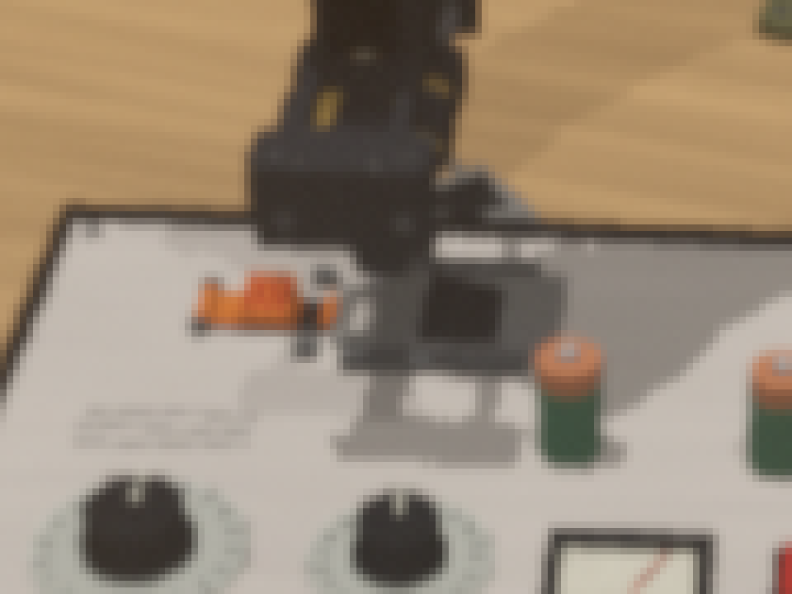

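Call:
{"name": "jog_arm", "arguments": {
  "rows": [
    [[0,-0.001,0.015],0.001],
    [[0,-0.001,0.027],0.001],
    [[0,-0.001,0.031],0.001],
    [[0,-0.001,0.031],0.001],
    [[0,-0.001,0.031],0.001]
  ]
}}

```text
clock: 5.22
tool_pos: [0.5195, -0.1478, 0.1135]
eef_rot: [0.612, 0.791, -0.0, -0.0]
contact_force: [0.2, -0.4, -0.1]
opening: 0.006
```

```bash
python3 go.py -75 -46 92; python3 - <<'E'
from go import *
n,c='scene',(232,207)
im=snapshot(n);y0,x0=c[1]-45,c[0]-60
save(cv2.resize(im[y0:y0+90,x0:x0+120],(792,594),interpolation=3),n+'5c')
E
```

```text
t 5.22 F [ 0.2 -0.4 -0.1] open 0.01 q [ 0.2   0.81 -0.01  1.94  0.02  0.39  0.43]
aud xy mm [-75.8 -51.4] tip z 91.5
target [ 0.5189 -0.1424  0.114 ] shift mm [ 5.4  0.8 -0.5] norm [ 0.0072  0.001  -0.0007] turn -0.003 norm -0.0015
```

View pics/scene5c.png

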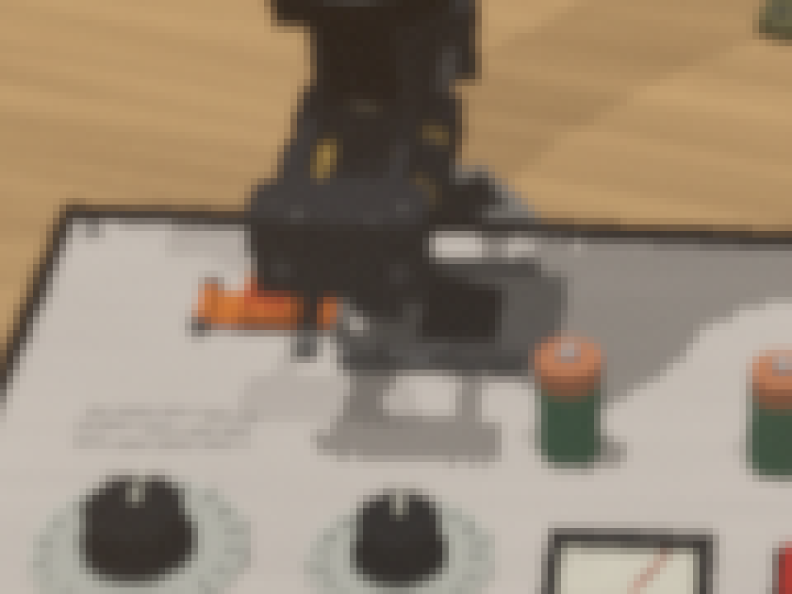

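```bash
python3 - <<'E'
from go import *
for uv in ((267,207),(174,228)):
    w=unproj('top',np.array(uv)/3.3+[220,110],.135)
    e=w[:2]-P[:2];c,s=np.cos(P[2]),np.sin(P[2]);print(c*e[0]+s*e[1],-s*e[0]+c*e[1])
E
```

```text
0.005557014584150595 0.03467839628037132
0.008613782311653273 0.11679372097847704
```

Call:
{"name": "jog_arm", "arguments": {
  "rows": [
    [[0.007,0.001,0],0],
    [[0.014,0.001,0],0],
    [[0.021,0.001,0],0],
    [[0.028,0.001,0],0],
    [[0.035,0.001,0],0],
    [[0.042,0.001,0],0],
    [[0.049,0.001,0],0],
    [[0.056,0.001,0],0],
    [[0.063,0.001,0],0],
    [[0.07,0.001,0],0]
  ]
}}

```text
clock: 6.1
tool_pos: [0.5069, -0.0958, 0.1137]
eef_rot: [0.611, 0.791, 0.0, 0.0]
contact_force: [0.4, 0.1, 0.2]
opening: 0.006
```

```bash
python3 go.py -75 53 91.5; python3 - <<'E'
from go import *
n,c='scene',(252,207)
im=snapshot(n);y0,x0=c[1]-45,c[0]-60
save(cv2.resize(im[y0:y0+90,x0:x0+120],(792,594),interpolation=3),n+'6c')
E
```

```text
t 6.1 F [0.4 0.1 0.2] open 0.01 q [ 0.1   0.79  0.    2.02 -0.01  0.34  0.36]
aud xy mm [-74.7   2.1] tip z 91.7
target [ 0.4937 -0.0466  0.1135] shift mm [50.9 -0.4  0.2] norm [ 0.0678 -0.0005  0.0003] turn -0.0022 norm -0.0011
```

View pics/scene6c.png

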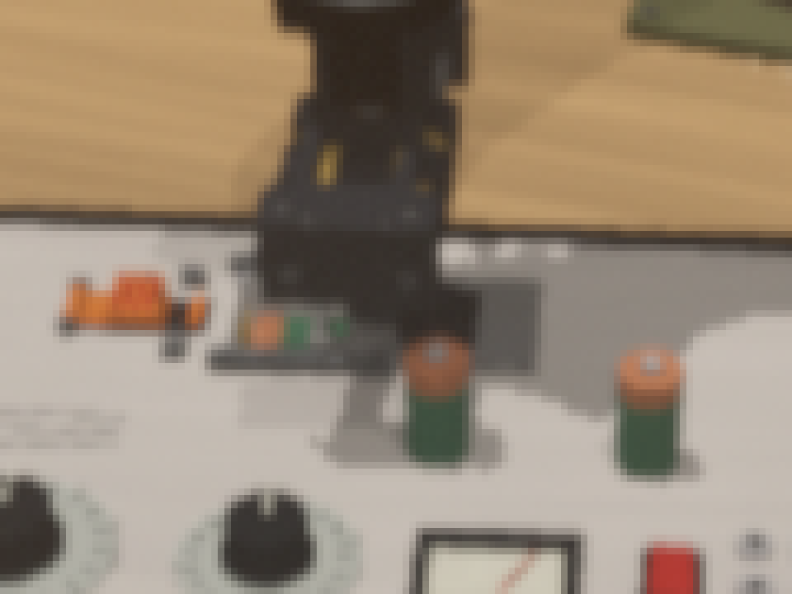

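The cover is sliding. It lies ahead of the finger at (510,325) in the crop, and the cells in the bay are exposed at (300,330).

Call:
{"name": "jog_arm", "arguments": {
  "rows": [
    [[0.007,0,0],0],
    [[0.014,0,0],0],
    [[0.021,0,0],0],
    [[0.028,0,0],0],
    [[0.035,0,0],0],
    [[0.042,0,0],0],
    [[0.049,0,0],0],
    [[0.056,0,0],0],
    [[0.063,0,0],0],
    [[0.07,0,0],0],
    [[0.073,0,0],0],
    [[0.073,0,0],0]
  ]
}}

```text
clock: 7.15
tool_pos: [0.4931, -0.0425, 0.1137]
eef_rot: [0.611, 0.792, 0.0, -0.0]
contact_force: [-0.5, -0.7, 0.6]
opening: 0.006
```

```bash
python3 go.py -75 53 91.5; python3 - <<'E'
from go import *
n,c='scene',(252,207)
im=snapshot(n);y0,x0=c[1]-45,c[0]-60
save(cv2.resize(im[y0:y0+90,x0:x0+120],(792,594),interpolation=3),n+'7c')
E
```

```text
t 7.15 F [-0.5 -0.7  0.6] open 0.01 q [-0.02  0.78  0.01  2.08 -0.04  0.29  0.29]
aud xy mm [-74.5  57.2] tip z 91.7
target [ 0.4937 -0.0466  0.1135] shift mm [-4.2 -0.4  0.2] norm [-0.0056 -0.0006  0.0003] turn -0.0011 norm -0.0006
```

View pics/scene7c.png

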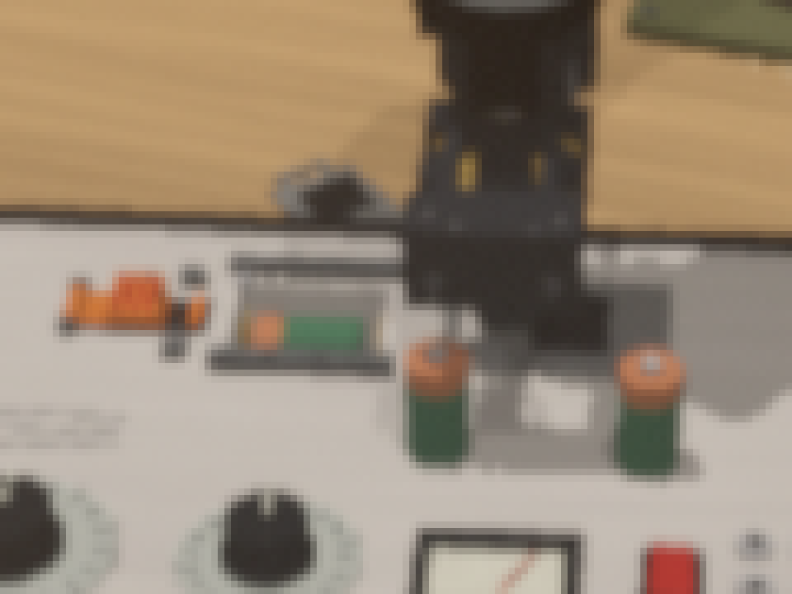

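Call:
{"name": "jog_arm", "arguments": {
  "rows": [
    [[-0.005,0,0],0],
    [[-0.006,0,0],0],
    [[-0.006,0,-0.02],0],
    [[-0.006,0,-0.06],0],
    [[-0.006,0,-0.11],0],
    [[-0.1,0,-0.16],0],
    [[-0.3,0,-0.16],0],
    [[-0.3,0,-0.16],0],
    [[-0.3,0,-0.16],0],
    [[-0.3,0,-0.16],0],
    [[-0.3,0,-0.16],0],
    [[-0.3,0,-0.16],0],
    [[-0.3,0,-0.16],0]
  ]
}}

```text
clock: 8.28
tool_pos: [0.5493, -0.2625, 0.2334]
eef_rot: [0.613, 0.79, -0.0, -0.0]
contact_force: [-0.7, 0.7, 0.2]
opening: 0.004
```

```bash
python3 go.py -75 53 91.5; python3 - <<'E'
from go import *
for n,c in (('scene',(252,217)),('top',(310,190))):
    im=snapshot(n);y0,x0=c[1]-60,c[0]-80
    im=cv2.resize(im[y0:y0+120,x0:x0+160],(792,594),interpolation=3)
    save(im,n+'8c')
    for t in ('cover','push_face'):
      for d in mark_of(t,n):
        rr,cc=d['pixel'];w=unproj(n,(cc,rr),.085 if t=='cover' else .093);e=w[:2]-P[:2];c_,s=np.cos(P[2]),np.sin(P[2])
        print(n,t,round(d['p'],2),np.round([rr,cc]),np.round([1e3*(c_*e[0]+s*e[1]),1e3*(-s*e[0]+c_*e[1])]))
E
```

```text
t 8.28 F [-0.7  0.7  0.2] open 0.0 q [ 0.37  0.7  -0.01  1.65  0.01  0.79  0.62]
aud xy mm [ -76.1 -169.9] tip z 211.4
target [ 0.4937 -0.0466  0.1135] shift mm [222.9  -0.  119.9] norm [ 0.2972 -0.      0.1599] turn -0.0055 norm -0.0028
scene cover 0.86 [243. 123.] [  83. -301.]
scene cover 0.75 [210. 278.] [-81.  84.]
scene cover 0.45 [194. 242.] [-158.  -25.]
scene push_face 0.77 [207. 272.] [-86.  68.]
scene push_face 0.65 [242. 123.] [  86. -297.]
scene push_face 0.46 [188. 239.] [-174.  -36.]
top cover 0.82 [262. 345.] [-274.  -25.]
top cover 0.62 [205. 287.] [-70.  95.]
top push_face 0.53 [269. 349.] [-298.  -31.]
```

View pics/scene8c.png

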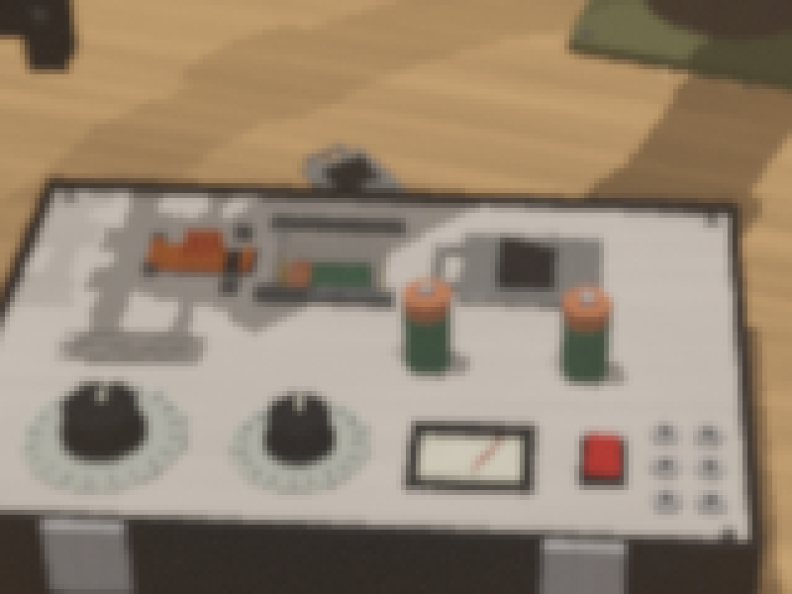

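View pics/top8c.png

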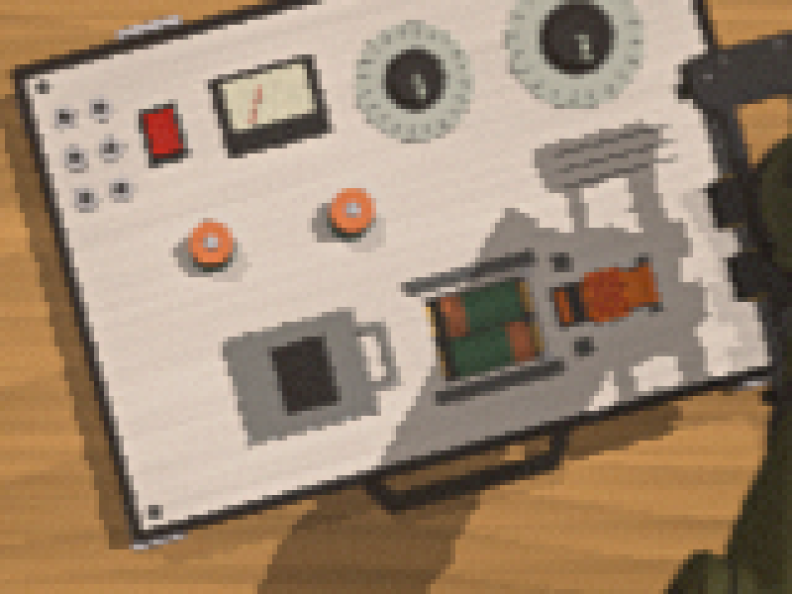

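The cover lies flat and straight on the bare panel at about audiometer y = +85 mm (top crop (303,377)). Its tail is clear of the rail ends, the bay is open, the tab is back up and the spare cells haven't moved. The arm is clear.

```bash
python3 -c "
from h import *
print(workorder.finish_job())"
```

```text
the job is handed in; nothing more can be done
None
```

The battery bay is open and the job is handed in; the hand-in gave no verdict. I pressed the orange tab with the closed fingertips until the cover sprang about 12 mm off its catch. Then I pushed the cover by its ledge along the rails and backed the arm away. The clock read about 8.5 s at hand-in, against the 35 s limit.

**Last checks:**
- **Cover:** both cameras show it lying flat and square on the panel. Its origin is at about audiometer y = +84 mm (scene camera) or +95 mm (top camera), and about +84 mm worked out from the arm position. These disagree by about 11 mm, but all are beyond the +68 mm needed, and its tail is visibly clear of the rail ends.
- **Other parts:** the tab is back up, and the two spare cells stand where they were. I did not look at the headset or handset again at the end; the arm crossed the table well above them, then worked over the audiometer.
- **Forces:** wrist readings stayed within about 9 N at the end of each move; I did not see the peaks in between. The arm was touching nothing at hand-in.
- **Camera disagreement:** during the press, the scene camera and the fitted pose differed by a few mm along the tab. I pressed in between, and the tab released at the first press.

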